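Close the retaining bar over the tubes of a shaker

ROBOT

A 7-joint arm with a two-finger parallel gripper is mounted at the origin on the work surface. World frame = base frame: x ahead of the robot, y to its left, z up, the work surface at z = 0. Lengths are in m, angles in rad, forces in N, time in s.
With the tool pointing down it reaches from about 0.4 to 0.85 m from the base axis. Payload 4.5 kg.
Tool frame: the origin (TCP) lies on the centre line of the jaws, within the pads' length; the fingertips stand 8 mm ahead of it and the grasp point (between the pads) lies 11 mm behind it; z points along the fingers, y is the line along which they close (so a half turn about z gives the same grasp; the last joint's range is limited). The gripper opens to 85 mm and grips with 20 to 120 N. Pads are 22 mm wide; open, the fingers measure 114 mm over their backs; the gripper's body (76 mm by 85 mm) begins 54 mm behind the grasp point. The pads swing forward as they close: fully open they stand 13 mm farther back than shut.
Start: joints at [-1.128, 0.689, -0.195, 1.565, 0.157, 0.902, -0.215], TCP at [0.248, 0.574, 0.239] pointing down, gripper open.
Joint ranges: [-3.01, 3.01], [-0.46, 2.08], [-1.47, 1.51], [0.13, 2.56], [-1, 4.14], [0.04, 2.09], [-2.66, 2.66]. Speed limits (rad/s): [2.57, 2.57, 3.14, 3.14, 3.14, 3.14, 3.14].

INTERFACE

Orientations are given as a 3x3 rotation matrix whose columns are the frame's x, y, z axes.
In Python, from cell import robot, eyes gives the robot as it stands. The module is installed in compiled form; this text tells all that it offers.
- The arm moves only by the tool apply_moves, never from a script. Its argument "targets" is a list of rows, each an object of numbers: "rx", "ry", "rz": the turn, a rotation vector about the tool's x, y, z in rad; "x", "y", "z": the shift along the tool's x, y, z in m; "gripper": the opening, from 0 (shut) to 1 (fully open). In form: [{"rx": .., "ry": .., "rz": .., "x": .., "y": .., "z": .., "gripper": ..}, ...]. A call has 1 to 12 rows; each row shifts and turns the commanded pose from where the row before left it, along the tool's axes as they then stand; what a row does not reach is not made up. A row lasts 1/10 s, in which the tool goes at most 50 mm and 8.59 degrees, less where a joint would pass 70% of its speed; a pose out of reach is approached as far as the arm can. A call with a gripper value outside its range is refused whole. The fingers move at their own pace and stop on an object; "squeeze" is the grip in N (left out, the last holds). Time passes only in rows, so rows that do not move let the fingers close. It gives the time, the measured TCP pose, the force, the opening and the grip force at its end, in the units of the state.
- robot.observe(): the state, without advancing time (a new reading comes with each control period).
- eyes.grab_frame(name): name is "scene" or "top" or "wrist"; returns a dict with "image" (400x640x3 uint8, blue, green, red), "depth" (400x640 float32, m along the optical axis (not along the pixel's ray), 0 where there is no reading), "fovy" (degrees; the focal length in pixels is half the picture's height over the tangent of half this angle, whatever the lens; pixels are square), "cx", "cy" (the principal point, pixels), "k1" (the pictures are not rectified: a ray, as slopes to the right and down, at radius r is drawn at 1 + k1 r^2 times it, then the intrinsics apply), "view" (4x4, takes a point from world to camera coordinates). Camera axes: x right, y down, z forward; pixel columns grow to the right and rows downward; lengths in m; the calibration is good to about 2 mm. A picture is of the moment at which its call begins.
- robot.sign_off(): hands the job in; it is judged then, once.
The state is a dict: "clock": time; "joint_positions": joint angles; "qvel": joint speeds; "tau": joint torques, N m; "position": TCP position; "eef_rot": TCP orientation; "force": force on the tool from outside, world axes, zero at the start; "torque": the same for the moment, N m; "finger_gap": opening from 0.0 (shut) to 1.0 (fully open); "grip_force": force on a finger pad.
Only numpy, scipy, OpenCV 4.12 (cv2) and the standard library are available. Lean on these libraries where they do the work, as an engineer would, in place of code of your own. Each camera call takes 0.05 s, during which the arm holds its last target. There are 200 camera calls.

TASK

Lock the tubes into the shaker with the longer of the two flat aluminium bars: lay it across the open front of the rack's two end ledges and let go of it there, then push it back along the ledges, under the two keepers, until it is fully home against both back stops. Leave the short bar, the jar, the crucible and the wash bottle where they stand.

Things in the scene. Friction and masses are not known exactly. Their poses are not given: they have to be found in the camera images.
- rack: Fixed tube shaker: white base 120 x 250 x 45 mm (x, y, z), four upright capped tubes in a row between two aluminium end supports. Origin: middle of the base on the bench; x from the open front to the back, y along the row. Rack mm: each support's top is a flat ledge at z 145, |y| 68 to 107, x -50 to 36, with an outer wall (inner face |y| 101, to z 160) along its whole length.
- front (a point): Point on the rack, x -27, z 145 mm, mid-way between the supports: where the middle of the long bar's underside is when it lies across the open front parts (x -50 to 0) of both ledges, clear of the keepers. Axes as the rack's. Between the ledges nothing is higher than the tube caps: tops z 135, x 3 to 31, |y| up to 65.
- home (a point): Point on the rack, x 17, z 145 mm, mid-way between the supports: where the middle of the long bar's underside is when it is fully home. Axes as the rack's. Each ledge ends in a back stop (face at x 30, to z 160); a flat keeper plate roofs its back part: x 0 to 36, |y| 75 to 107, underside z 160, top z 166.
- long_bar: The retaining bar: flat aluminium, 190 mm long (its y), 26 wide (x), 12 thick (z), about 0.16 kg. Origin: centre of its underside. Same end for end. Starts flat on the bench, left or right in front of the rack, turned any way, the jar close on its +x side and the crucible on its -x side. Slides on the ledges at a push of a few N.
- short_bar: A spare bar of another rack, same width and thickness but only 130 mm long (too short to reach both ledges), lying flat on the bench on the other side. Origin: centre of its underside, y along it. Not to be used.
- jar: Low round sample jar, 56 mm across, 55 mm high, loose, 0.18 kg, standing about 14 mm from the long bar's side, anywhere along its middle part, so that fingers do not fit between them there. Origin: centre of its underside.
- crucible: Open white porcelain crucible like a small cup, 56 mm across the rim, 50 mm high, loose, 0.12 kg, standing across the bar from the jar (within 10 mm along the bar), equally close to the bar. Origin: centre of its underside.
- wash_bottle: Wash bottle, 64 mm across, 165 mm high, loose, 0.35 kg, upright on the bench in front of the rack, at rack x -135 mm, within 50 mm of the rack's middle plane. Origin: centre of its underside.
There are look-alikes about, which are no part of the job. There is more than one size of the wash_bottle; the job needs the largest.

How it is judged:
On the way, in this order (a step that is already met when the one before it is completed fails the run):
1. the long bar lies at rest across the open front of both ledges, let go (z of long_bar in the frame of rack between 0.142 and 0.149 m and y of long_bar in the frame of rack between -0.015 and 0.015 m and x of long_bar in the frame of rack between -0.042 and -0.008 m and linear speed of long_bar below 0.01 m/s and angular speed of long_bar below 0.1 rad/s and contact force between the fingers and long_bar below 0.1 N), for 0.2 s.
2. the long bar is under both keepers, fully home against both back stops (z of long_bar in the frame of rack between 0.142 and 0.149 m and y of long_bar in the frame of rack between -0.015 and 0.015 m and x of long_bar in the frame of rack above 0.0135 m and angle between the y axis of long_bar and the y axis of rack, either way round below 0.04 rad), for 0.2 s.
At the end, for the whole second after the job is handed in: The long bar lies flat and at rest on both ledges under both keepers, its middle within 3.5 mm of home towards the back stops and square to within 0.04 rad; the short bar, jar, crucible and wash bottle are upright/flat within 20 mm of where they started (all of step 2 and linear speed of long_bar below 0.01 m/s and angular speed of long_bar below 0.1 rad/s and contact force between the fingers and long_bar below 0.1 N and angle between long_bar's own z axis and vertical below 0.05 rad and distance of each of short_bar, jar, crucible, wash_bottle from where it was at the start of the episode below 0.02 m and angle between each of short_bar, jar, crucible, wash_bottle's own z axis and vertical below 0.1 rad); the robot touches nothing.
It fails at once if the short bar, the jar, the crucible or the wash bottle is moved by more than 20 mm or tipped (distance of any of short_bar, jar, crucible, wash_bottle from where it was at the start of the episode above 0.02 m or angle between any of short_bar, jar, crucible, wash_bottle's own z axis and vertical above 0.3 rad).
It also fails if it takes over 51 s, if anything falls off the work surface, if the arm or the gripper's body presses on something with over 40 N, if the wrist force passes 120 N, or if a joint passes its speed limit or range.

## Working session

There is one attempt and no reset: what is moved stays moved. The work goes in short steps, Python scripts to look and compute and a tool call to move; the robot and the scene stay as the last step left them, time stands still between calls to the robot, and variables do not carry over. Pictures are saved under pics/ and viewed, at most 10 in all, crops included, and the job is handed in when it is done.

Besides the shell and the picture viewer there is one more tool, called after "Emit:" in YAML: its name, and indented under it one key for each argument. apply_moves: Moves the arm, as the interface text tells. Its arguments: {"type":"object","properties":{"targets":{"type":"array"},"squeeze":{"type":"number"}},"required":["targets"]}

```bash
mkdir -p pics; cat > h.py <<'E'
import numpy as np, cv2
from cell import robot, eyes
def grab(n,save=None):
    f=eyes.grab_frame(n)
    if save: cv2.imwrite('pics/'+save,f['image'])
    return f
def cloud(f):
    """world xyz for each pixel (400,640,3), nan where no depth"""
    h,w=f['depth'].shape; F=h/2/np.tan(np.radians(f['fovy'])/2)
    u,v=np.meshgrid(np.arange(w),np.arange(h))
    a=(u-f['cx'])/F; b=(v-f['cy'])/F; x,y=a.copy(),b.copy()
    for _ in range(15):
        s=1+f['k1']*(x*x+y*y); x,y=a/s,b/s
    d=np.where(f['depth']>0,f['depth'],np.nan)
    P=np.stack([x*d,y*d,d,np.ones_like(d)],-1)
    return (P@np.linalg.inv(f['view']).T)[...,:3]
E
python3 - <<'E'
from h import *
for n in('scene','top'):
    f=grab(n,n+'0.png'); P=cloud(f); np.save(n+'0.npy',P); print(n,np.linalg.inv(f['view'])[:3].round(3).tolist(),f['fovy'],f['k1'])
s=robot.observe(); print(s['clock'],s['position'],s['eef_rot'])
E
```

```text
scene [[0.715, 0.566, -0.41, 0.966], [0.699, -0.584, 0.413, -0.451], [-0.006, -0.582, -0.813, 1.048]] 43.628798046759925 -0.14548964466276643
top [[0.01, -0.996, 0.092, 0.433], [-1.0, -0.01, -0.002, 0.024], [0.003, -0.092, -0.996, 1.235]] 52.31556333300634 -0.08705729916585662
0.1 [0.2482954  0.57293447 0.23855517] [[-9.17620115e-01  3.97458245e-01 -5.17365808e-04]
 [ 3.97458548e-01  9.17618724e-01 -1.60637704e-03]
 [-1.63723248e-04 -1.67967535e-03 -9.99998576e-01]]
```

View pics/top0.png

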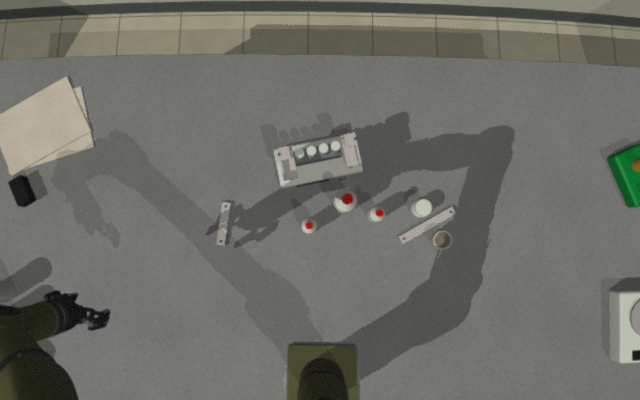

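View pics/scene0.png

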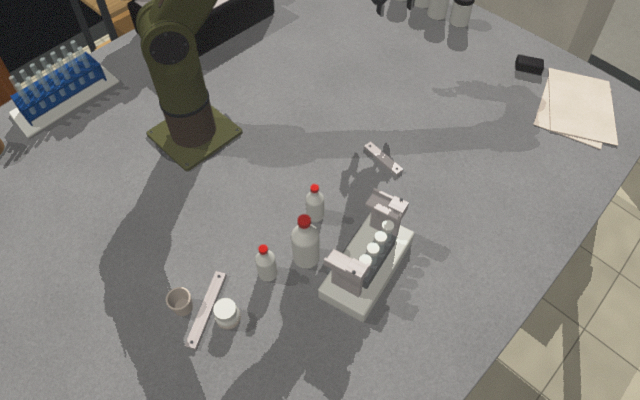

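The top view shows the rack at about (318,160) and the long bar running from (402,240) to (455,210). The jar is at (422,208), the crucible at (442,240) and the short bar at (224,223). The large bottle is at (345,203), with two smaller ones beside it. The scene view agrees. Next I'll measure them.

```bash
cat > m.py <<'E'
from h import *
def rect(p):
    (c,s,a)=cv2.minAreaRect((p[:,:2]*1000).astype(np.float32)); return np.round(c,1),np.round(s,1),round(a,1)
def sel(P,c,r,z0,z1):
    m=(np.hypot(P[...,0]-c[0],P[...,1]-c[1])<r)&(P[...,2]>z0)&(P[...,2]<z1); return P[m]
E
python3 - <<'E'
from m import *
T=np.load('top0.npy');S=np.load('scene0.npy')
for n,(u,v) in dict(rack=(318,160),bar=(428,225),jar=(422,208),cru=(442,240),short=(224,223),bot=(345,203),b2=(308,227),b3=(377,214)).items(): print(n,T[v,u].round(3))
for nm,P in(('T',T),('S',S)):
    b=T[225,428]
    p=sel(P,b,.13,.007,.018); print(nm,'bar raw',len(p),rect(p),p[:,2].mean())
    j=sel(P,T[208,422],.05,.045,.065); print('jar',rect(j)); c=sel(P,T[240,442],.05,.04,.06); print('cru',rect(c))
    q=sel(P,T[160,318],.2,.15,.175); print('keepers',rect(q),np.median(q[:,2]))
    q=sel(P,T[160,318],.2,.035,.05); print('base',rect(q),np.median(q[:,2]))
    q=sel(P,T[203,345],.06,.1,.2); print('bottle',rect(q),q[:,2].max())
E
```

```text
rack [0.643 0.018 0.066]
bar [ 0.458 -0.317  0.01 ]
jar [ 0.507 -0.286  0.058]
cru [ 0.413 -0.361  0.002]
short [0.458 0.3   0.009]
bot [ 0.512 -0.054  0.161]
b2 [0.448 0.044 0.117]
b3 [ 0.485 -0.145  0.117]
T bar raw 592 (array([ 472.1, -315.3]), array([240.8, 148.2]), 85.6) 0.01153820686809946
jar (array([ 510.4, -290.6]), array([46.9, 47.6]), 25.7)
cru (array([ 414.1, -346.7]), array([52.6, 55.8]), 0.2)
keepers (array([591.6,   6.4]), array([186.1, 214.3]), 12.0) 0.16493358507189249
base (array([638. ,  21.1]), array([267.6, 212.1]), 68.1) 0.04458048873543996
bottle (array([525.1, -58.6]), array([59.2, 61.6]), 45.4) 0.17023777048426614
S bar raw 1060 (array([ 461.3, -315.3]), array([136.1, 161.2]), 68.4) 0.011617431020802059
jar (array([ 512.7, -292.4]), array([47.4, 49.5]), 37.6)
cru (array([ 417.7, -348.5]), array([52.7, 54.6]), 54.3)
keepers (array([591.7,   4.6]), array([185.5, 218.2]), 12.4) 0.16454786706604108
base (array([5.835e+02, 4.000e-01]), array([260.2, 251.8]), 13.1) 0.04484856436548679
bottle (array([528.6, -63.4]), array([60.4, 53.5]), 47.3) 0.1685452003359621
```

```bash
cat >> m.py <<'E'
def bar(P,b,j,c,z0=.007,z1=.018):
    p=sel(P,b,.13,z0,z1); 
    for o in(j,c): p=p[np.hypot(*(p[:,:2]-o).T)>.034]
    d=np.array(cv2.fitLine(p[:,:2].astype(np.float32),cv2.DIST_WELSCH,0,.001,.001)).ravel()
    for _ in range(4):
        r=p[:,:2]-d[2:]; k=np.abs(r@[-d[1],d[0]])<.018
        d=np.array(cv2.fitLine(p[k][:,:2].astype(np.float32),cv2.DIST_L2,0,.001,.001)).ravel()
    return rect(p[k]),d
def rack(P,c=(.65,.02),bot=(.527,-.06)):
    p=sel(P,c,.16,.1625,.170); p=p[np.hypot(*(p[:,:2]-bot).T)>.045]; return rect(p),len(p)
E
python3 - <<'E'
from m import *
for n in 'top','scene':
    P=np.load(n+'0.npy'); print(n,bar(P,(.458,-.317),(.511,-.291),(.416,-.347)),rack(P))
E
```

```text
top ((array([ 460.3, -313.9]), array([ 27.5, 190.4]), 29.3), array([ 0.49409747, -0.8694065 ,  0.45969093, -0.31287798], dtype=float32)) ((array([642.7,  17.8]), array([ 84.2, 214.2]), 11.1), 319)
scene ((array([ 461.9, -315.4]), array([ 29.3, 190.8]), 29.1), array([ 0.49230996, -0.87042   ,  0.46446922, -0.31876272], dtype=float32)) ((array([640.5,  15.1]), array([ 85.3, 216.7]), 12.5), 498)
```

```bash
cat > plan.py <<'E'
import sys; from h import *
# plan.py x y z yawdeg(of tool y): remaining tool-frame shift (after turning first / before turning) and turn
x,y,z,a=map(float,sys.argv[1:5]); s=robot.observe(); R=np.array(s['eef_rot']); p=np.array(s['position'])
a=np.radians(a); Y=np.array([np.cos(a),np.sin(a),0]); Z=np.array([0,0,-1.]); G=np.c_[np.cross(Y,Z),Y,Z]
from scipy.spatial.transform import Rotation as Q
D=np.array([x,y,z])-p
print('t',s['clock'],'pos',p.round(4),'gap',s['finger_gap'],'F',np.round(s['force'],1),'grip',s['grip_force'])
print('rotvec',Q.from_matrix(R.T@G).as_rotvec().round(4),'shift now',(R.T@D).round(4),'after turn',(G.T@D).round(4), 'j7',s['joint_positions'].round(2) if hasattr(s['joint_positions'],'round') else s['joint_positions'])
E
```

Emit:
apply_moves:
  targets:
    - {"x": -0.032,"y": -0.034,"gripper": 0.6}
    - {"x": -0.032,"y": -0.034,"gripper": 0.6}
    - {"x": -0.032,"y": -0.034,"gripper": 0.6}
    - {"x": -0.032,"y": -0.034,"gripper": 0.6}
    - {"x": -0.032,"y": -0.034,"gripper": 0.6}
    - {"x": -0.032,"y": -0.034,"gripper": 0.6}
    - {"x": -0.032,"y": -0.034,"gripper": 0.6}
    - {"x": -0.032,"y": -0.034,"gripper": 0.6}
    - {"x": -0.032,"y": -0.034,"gripper": 0.6}
    - {"x": -0.032,"y": -0.034,"gripper": 0.6}
    - {"x": -0.032,"y": -0.034,"gripper": 0.6}
    - {"x": -0.032,"y": -0.034,"gripper": 0.6}

```text
invalid input at $.targets[0]: expected keys rx, ry, rz, x, y, z, gripper
```

```bash
python3 plan.py .4385 -.2745 .2 29.3
```

```text
t 0.1 pos [0.2483 0.5729 0.2386] gap 1.0012978937197903 F [-0.3 -0.  -0.2] grip 0.0
rotvec [-0.0016  0.0007  0.6507] shift now [-0.5113 -0.702   0.0398] after turn [-0.8321 -0.2488  0.0386] j7 [-1.13  0.69 -0.19  1.57  0.16  0.9  -0.22]
```

Emit:
apply_moves:
  targets:
    - {"rx": 0,"ry": 0,"rz": 0,"x": -0.032,"y": -0.034,"z": 0,"gripper": 0.6}
    - {"rx": 0,"ry": 0,"rz": 0,"x": -0.032,"y": -0.034,"z": 0,"gripper": 0.6}
    - {"rx": 0,"ry": 0,"rz": 0,"x": -0.032,"y": -0.034,"z": 0,"gripper": 0.6}
    - {"rx": 0,"ry": 0,"rz": 0,"x": -0.032,"y": -0.034,"z": 0,"gripper": 0.6}
    - {"rx": 0,"ry": 0,"rz": 0,"x": -0.032,"y": -0.034,"z": 0,"gripper": 0.6}
    - {"rx": 0,"ry": 0,"rz": 0,"x": -0.032,"y": -0.034,"z": 0,"gripper": 0.6}
    - {"rx": 0,"ry": 0,"rz": 0,"x": -0.032,"y": -0.034,"z": 0,"gripper": 0.6}
    - {"rx": 0,"ry": 0,"rz": 0,"x": -0.032,"y": -0.034,"z": 0,"gripper": 0.6}
    - {"rx": 0,"ry": 0,"rz": 0,"x": -0.032,"y": -0.034,"z": 0,"gripper": 0.6}
    - {"rx": 0,"ry": 0,"rz": 0,"x": -0.032,"y": -0.034,"z": 0,"gripper": 0.6}
    - {"rx": 0,"ry": 0,"rz": 0,"x": -0.032,"y": -0.034,"z": 0,"gripper": 0.6}
    - {"rx": 0,"ry": 0,"rz": 0,"x": -0.032,"y": -0.034,"z": 0,"gripper": 0.6}

```text
clock: 1.3
position: [0.4388, 0.0446, 0.2392]
eef_rot: [[-0.918, 0.397, -0.0], [0.397, 0.918, 0.0], [0.0, 0.0, -1.0]]
force: [1.0, -0.3, -0.5]
finger_gap: 0.598
grip_force: 0.0
```

```bash
python3 plan.py .4385 -.2745 .2 29.3
```

```text
t 1.3 pos [0.4388 0.0446 0.2392] gap 0.5981851560616224 F [ 1.  -0.3 -0.5] grip 0.0
rotvec [-0.000e+00 -2.000e-04  6.508e-01] shift now [-0.1265 -0.293   0.0392] after turn [-0.2781 -0.1565  0.0392] j7 [-0.02  0.46 -0.27  2.09  0.21  0.61  0.72]
```

Emit:
apply_moves:
  targets:
    - {"rx": 0,"ry": 0,"rz": 0,"x": -0.018,"y": -0.042,"z": 0,"gripper": 0.6}
    - {"rx": 0,"ry": 0,"rz": 0,"x": -0.018,"y": -0.042,"z": 0,"gripper": 0.6}
    - {"rx": 0,"ry": 0,"rz": 0,"x": -0.018,"y": -0.042,"z": 0,"gripper": 0.6}
    - {"rx": 0,"ry": 0,"rz": 0,"x": -0.018,"y": -0.042,"z": 0,"gripper": 0.6}
    - {"rx": 0,"ry": 0,"rz": 0,"x": -0.018,"y": -0.042,"z": 0,"gripper": 0.6}
    - {"rx": 0,"ry": 0,"rz": 0,"x": -0.018,"y": -0.042,"z": 0,"gripper": 0.6}
    - {"rx": 0,"ry": 0,"rz": 0.13,"x": -0.018,"y": -0.041,"z": 0,"gripper": 0.6}
    - {"rx": 0,"ry": 0,"rz": 0.13,"x": 0,"y": 0,"z": 0,"gripper": 0.6}
    - {"rx": 0,"ry": 0,"rz": 0.13,"x": 0,"y": 0,"z": 0,"gripper": 0.6}
    - {"rx": 0,"ry": 0,"rz": 0.13,"x": 0,"y": 0,"z": 0,"gripper": 0.6}
    - {"rx": 0,"ry": 0,"rz": 0.13,"x": 0,"y": 0,"z": 0,"gripper": 0.6}
    - {"rx": 0,"ry": 0,"rz": 0,"x": 0,"y": 0,"z": 0,"gripper": 0.6}

```text
clock: 2.5
position: [0.4375, -0.2723, 0.239]
eef_rot: [[-0.49, 0.872, -0.001], [0.872, 0.49, 0.0], [0.0, -0.001, -1.0]]
force: [0.0, 0.4, 0.1]
finger_gap: 0.599
grip_force: 0.0
```

```bash
python3 - <<'E'
from m import *
f=grab('wrist','w1.png'); P=cloud(f); print(bar(P,(.461,-.3145),(.511,-.291),(.416,-.347)))
for n,c,z0,z1 in(('jar',(.511,-.291),.045,.065),('cru',(.416,-.347),.04,.06)): print(n,rect(sel(P,c,.05,z0,z1)))
E
python3 plan.py .4385 -.2745 .2 29.3
```

```text
((array([ 461.2, -314.7]), array([ 26. , 189.2]), 29.5), array([ 0.49290046, -0.8700857 ,  0.45798352, -0.3087943 ], dtype=float32))
jar (array([ 510.4, -292.3]), array([47.2, 48.7]), 32.6)
cru (array([ 417.3, -348.1]), array([54.9, 53.4]), 9.5)
t 2.55 pos [ 0.4376 -0.2722  0.239 ] gap 0.5983901974203298 F [-0.3 -0.2  0.1] grip 0.0
rotvec [-0.0006 -0.0004  0.0035] shift now [-0.0024 -0.0003  0.039 ] after turn [-0.0024 -0.0003  0.039 ] j7 [ 0.54  0.55 -0.11  1.9   0.09  0.71  0.89]
```

View pics/w1.png

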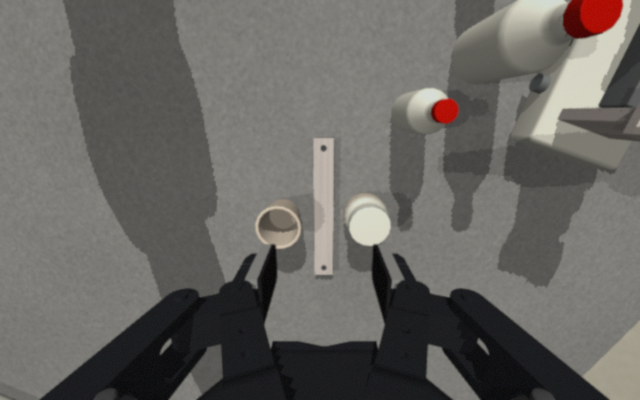

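The bar is centred between the fingers, at column 323, rows 138–275, and the grasp spot is clear of the crucible (278,224) and the jar (368,222). I'll descend.

Emit:
apply_moves:
  targets:
    - {"rx": 0,"ry": 0,"rz": 0,"x": -0.0025,"y": 0,"z": 0.03,"gripper": 0.46}
    - {"rx": 0,"ry": 0,"rz": 0,"x": 0,"y": 0,"z": 0.035,"gripper": 0.46}
    - {"rx": 0,"ry": 0,"rz": 0,"x": 0,"y": 0,"z": 0.035,"gripper": 0.46}
    - {"rx": 0,"ry": 0,"rz": 0,"x": 0,"y": 0,"z": 0.035,"gripper": 0.46}
    - {"rx": 0,"ry": 0,"rz": 0,"x": 0,"y": 0,"z": 0.035,"gripper": 0.46}
    - {"rx": 0,"ry": 0,"rz": 0,"x": 0,"y": 0,"z": 0.03,"gripper": 0.46}
    - {"rx": 0,"ry": 0,"rz": 0,"x": 0,"y": 0,"z": 0.012,"gripper": 0.46}
    - {"rx": 0,"ry": 0,"rz": 0,"x": 0,"y": 0,"z": 0.008,"gripper": 0.46}
    - {"rx": 0,"ry": 0,"rz": 0,"x": 0,"y": 0,"z": 0.004,"gripper": 0.46}
    - {"rx": 0,"ry": 0,"rz": 0,"x": 0,"y": 0,"z": 0,"gripper": 0.46}

```text
clock: 3.55
position: [0.4395, -0.2749, 0.0158]
eef_rot: [[-0.49, 0.872, 0.001], [0.872, 0.49, -0.0], [-0.001, 0.001, -1.0]]
force: [0.6, -0.7, 0.4]
finger_gap: 0.464
grip_force: 0.0
```

```bash
python3 - <<'E'
from h import *
f=grab('wrist','w2.png')
E
python3 plan.py .4385 -.2745 .008 29.3
```

```text
t 3.6 pos [ 0.4396 -0.275   0.0161] gap 0.4617139876879057 F [-0.1 -0.1  0.3] grip 0.0
rotvec [0.001  0.0013 0.0008] shift now [ 0.0009 -0.0007  0.0081] after turn [ 0.0009 -0.0007  0.0081] j7 [ 0.49  0.94 -0.03  2.02  0.15  0.18  0.84]
```

View pics/w2.png

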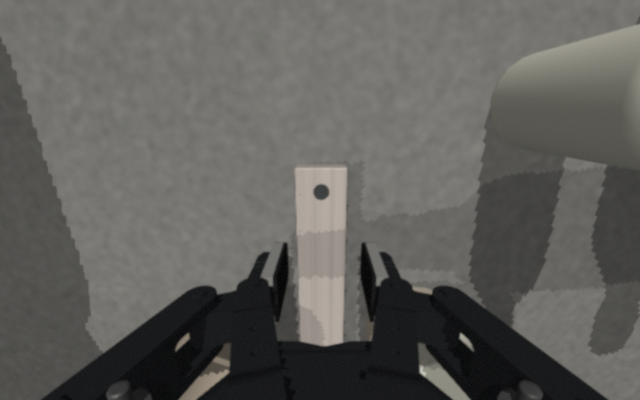

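The fingers straddle the bar (columns 296–347, between the pads at 280 and 370). The +y bar end is visible at row 165, and the jar and crucible are behind, so they're clear. Next I'll go lower and close.

Emit:
apply_moves:
  targets:
    - {"rx": 0,"ry": 0,"rz": 0,"x": 0,"y": 0,"z": 0.004,"gripper": 0.46}
    - {"rx": 0,"ry": 0,"rz": 0,"x": 0,"y": 0,"z": 0.003,"gripper": 0.46}
    - {"rx": 0,"ry": 0,"rz": 0,"x": 0,"y": 0,"z": 0,"gripper": 0.46}

```text
clock: 3.9
position: [0.439, -0.2746, 0.0082]
eef_rot: [[-0.49, 0.872, 0.0], [0.872, 0.49, 0.0], [0.0, 0.0, -1.0]]
force: [0.2, -0.3, 0.1]
finger_gap: 0.456
grip_force: 0.0
```

Emit:
apply_moves:
  squeeze: 80
  targets:
    - {"rx": 0,"ry": 0,"rz": 0,"x": 0,"y": 0,"z": 0,"gripper": 0.35}
    - {"rx": 0,"ry": 0,"rz": 0,"x": 0,"y": 0,"z": 0,"gripper": 0.25}
    - {"rx": 0,"ry": 0,"rz": 0,"x": 0,"y": 0,"z": 0,"gripper": 0.1}
    - {"rx": 0,"ry": 0,"rz": 0,"x": 0,"y": 0,"z": 0,"gripper": 0}
    - {"rx": 0,"ry": 0,"rz": 0,"x": 0,"y": 0,"z": 0,"gripper": 0}
    - {"rx": 0,"ry": 0,"rz": 0,"x": 0,"y": 0,"z": 0,"gripper": 0}

```text
clock: 4.5
position: [0.4388, -0.2747, 0.0088]
eef_rot: [[-0.49, 0.872, -0.0], [0.872, 0.49, -0.0], [-0.0, -0.0, -1.0]]
force: [-1.0, 0.0, 6.0]
finger_gap: 0.279
grip_force: 79.1
```

Emit:
apply_moves:
  targets:
    - {"rx": 0,"ry": 0,"rz": 0,"x": 0,"y": 0,"z": -0.008,"gripper": 0}
    - {"rx": 0,"ry": 0,"rz": 0,"x": 0,"y": 0,"z": -0.015,"gripper": 0}
    - {"rx": 0,"ry": 0,"rz": 0,"x": 0,"y": 0,"z": -0.02,"gripper": 0}
    - {"rx": 0,"ry": 0,"rz": 0,"x": 0,"y": 0,"z": -0.03,"gripper": 0}
    - {"rx": 0,"ry": 0,"rz": 0,"x": 0,"y": 0,"z": -0.03,"gripper": 0}
    - {"rx": 0,"ry": 0,"rz": 0,"x": 0,"y": 0,"z": -0.03,"gripper": 0}
    - {"rx": 0,"ry": 0,"rz": 0,"x": 0,"y": 0,"z": -0.03,"gripper": 0}
    - {"rx": 0,"ry": 0,"rz": 0,"x": 0,"y": 0,"z": -0.03,"gripper": 0}
    - {"rx": 0,"ry": 0,"rz": 0,"x": 0,"y": 0,"z": -0.03,"gripper": 0}
    - {"rx": 0,"ry": 0,"rz": 0,"x": 0,"y": 0,"z": -0.02,"gripper": 0}
    - {"rx": 0,"ry": 0,"rz": 0,"x": 0,"y": 0,"z": -0.01,"gripper": 0}
    - {"rx": 0,"ry": 0,"rz": 0,"x": 0,"y": 0,"z": 0,"gripper": 0}

```text
clock: 5.7
position: [0.4393, -0.2748, 0.2628]
eef_rot: [[-0.49, 0.872, 0.002], [0.872, 0.49, -0.001], [-0.002, 0.001, -1.0]]
force: [-0.1, 0.4, -2.2]
finger_gap: 0.28
grip_force: 78.8
```

```bash
python3 plan.py .612 .059 .26 11.8; python3 - <<'E'
from h import *
f=grab('scene','s3.png'); P=cloud(f)
# held bar: points near arm, in bar-height band
m=(np.hypot(P[...,0]-.461,P[...,1]+.3145)<.12)&(P[...,2]>.19)&(P[...,2]<.29)
d=np.array([-.49,.872]); s=(P[m][:,:2]-[.461,-.3145])@d; l=(P[m][:,:2]-[.461,-.3145])@[.872,.49]; z=P[m][:,2]
for a in np.arange(-.11,.11,.02):
    k=(s>a)&(s<a+.02)&(abs(l)<.02)
    if k.any(): print(round(a+.01,3),k.sum(),np.percentile(z[k],[10,50,90]).round(4))
E
```

```text
t 5.7 pos [ 0.4393 -0.2748  0.2628] gap 0.2801339592465528 F [-0.1  0.4 -2.2] grip 78.80810737609863
rotvec [0.0018 0.0021 0.306 ] shift now [0.2064 0.3141 0.0027] after turn [0.2914 0.2373 0.0028] j7 [ 0.55  0.51 -0.12  1.86  0.08  0.77  0.89]
-0.1 80 [0.2559 0.2642 0.267 ]
-0.08 174 [0.2602 0.2645 0.2665]
-0.06 167 [0.2615 0.2647 0.2667]
-0.04 169 [0.2625 0.2654 0.2673]
-0.02 155 [0.2608 0.2649 0.2669]
0.0 160 [0.2606 0.2649 0.2669]
0.02 153 [0.2618 0.265  0.2671]
0.04 196 [0.2638 0.2674 0.2842]
0.06 22 [0.2649 0.2675 0.2824]
0.08 10 [0.2653 0.2662 0.2682]
```

View pics/s3.png

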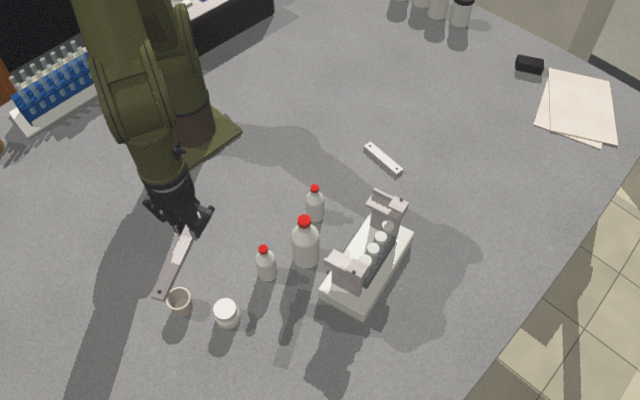

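The bar is gripped and level, running from (185,232) to (158,297) in the scene view. The jar, crucible and bottles haven't moved. I'll carry it over the rack front.

Emit:
apply_moves:
  targets:
    - {"rx": 0,"ry": 0,"rz": 0,"x": 0.01,"y": 0.015,"z": 0,"gripper": 0}
    - {"rx": 0,"ry": 0,"rz": 0,"x": 0.02,"y": 0.03,"z": 0,"gripper": 0}
    - {"rx": 0,"ry": 0,"rz": 0,"x": 0.025,"y": 0.038,"z": 0,"gripper": 0}
    - {"rx": 0,"ry": 0,"rz": 0,"x": 0.025,"y": 0.038,"z": 0,"gripper": 0}
    - {"rx": 0,"ry": 0,"rz": 0,"x": 0.025,"y": 0.038,"z": 0,"gripper": 0}
    - {"rx": 0,"ry": 0,"rz": 0,"x": 0.025,"y": 0.038,"z": 0,"gripper": 0}
    - {"rx": 0,"ry": 0,"rz": 0,"x": 0.025,"y": 0.038,"z": 0,"gripper": 0}
    - {"rx": 0,"ry": 0,"rz": 0,"x": 0.025,"y": 0.038,"z": 0,"gripper": 0}
    - {"rx": 0,"ry": 0,"rz": 0,"x": 0.018,"y": 0.028,"z": 0,"gripper": 0}
    - {"rx": 0,"ry": 0,"rz": 0.1,"x": 0.008,"y": 0.013,"z": 0,"gripper": 0}
    - {"rx": 0,"ry": 0,"rz": 0.1,"x": 0,"y": 0,"z": 0,"gripper": 0}
    - {"rx": 0,"ry": 0,"rz": 0.106,"x": 0,"y": 0,"z": 0,"gripper": 0}

```text
clock: 6.95
position: [0.6107, 0.0597, 0.259]
eef_rot: [[-0.202, 0.979, -0.004], [0.979, 0.202, -0.0], [0.0, -0.004, -1.0]]
force: [0.2, -0.5, -2.2]
finger_gap: 0.276
grip_force: 78.9
```

Emit:
apply_moves:
  targets:
    - {"rx": 0,"ry": 0,"rz": 0,"x": 0,"y": 0,"z": 0,"gripper": 0}
    - {"rx": 0,"ry": 0,"rz": 0,"x": 0,"y": 0,"z": 0,"gripper": 0}

```text
clock: 7.15
position: [0.611, 0.0587, 0.26]
eef_rot: [[-0.207, 0.978, -0.002], [0.978, 0.207, -0.001], [0.0, -0.002, -1.0]]
force: [-0.2, 0.4, -2.1]
finger_gap: 0.281
grip_force: 78.9
```

```bash
python3 plan.py .612 .059 .26 11.8; python3 - <<'E'
from m import *
for n in('top','scene','wrist'):
    f=grab(n,n+'4.png'); P=cloud(f); np.save(n+'4.npy',P)
    p=sel(P,(.622,.012),.12,.255,.272); print(n,len(p),rect(p) if len(p)>3 else '')
    for z0,z1 in((.1625,.17),(.157,.163),(.14,.15),(.035,.05)):
        q=sel(P,(.65,.02),.17,z0,z1); q=q[np.hypot(*(q[:,:2]-[.527,-.06]).T)>.045]
        if len(q)>20: print('  ',z0,len(q),rect(q))
E
```

```text
t 7.15 pos [0.611  0.0587 0.26  ] gap 0.2809423665375867 F [-0.2  0.4 -2.1] grip 78.90974521636963
rotvec [-0.0025 -0.      0.0026] shift now [ 0.     0.001 -0.   ] after turn [ 0.0001  0.001  -0.    ] j7 [-0.17  0.65  0.01  1.58 -0.    0.92  0.04]
top 340 (array([631.6, -40.3]), array([27. , 76.4]), 11.9)
   0.1625 135 (array([667.5, -68.8]), array([67.4, 35.6]), 12.3)
   0.157 37 (array([663.4, -77. ]), array([91.2, 25.8]), 33.8)
   0.14 157 (array([658.2, -68.1]), array([86.4, 37.7]), 12.2)
   0.035 472 (array([663.6, -51.4]), array([128.4,  92.5]), 19.7)
scene 1035 (array([617.6,  11.3]), array([ 51.2, 188.1]), 6.1)
   0.1625 499 (array([640.7,  15.5]), array([ 84.8, 217.3]), 12.4)
   0.157 192 (array([640.8,  15.2]), array([ 86.4, 216.2]), 12.1)
   0.14 732 (array([640.1,  13.6]), array([ 87. , 214.2]), 12.6)
   0.035 2740 (array([647.4,  15.6]), array([127.1, 252.3]), 12.6)
wrist 9406 (array([613.3,  59.4]), array([ 49.5, 100.7]), 24.6)
   0.1625 1913 (array([662.1,  29.6]), array([ 36.1, 197. ]), 12.6)
   0.157 586 (array([651.8,  42.7]), array([ 73.9, 190.3]), 28.2)
   0.14 1845 (array([633.5,  17.3]), array([ 80.1, 209.9]), 10.4)
   0.035 3186 (array([647. ,  30.6]), array([118.5, 222.5]), 12.5)
```

View pics/scene4.png

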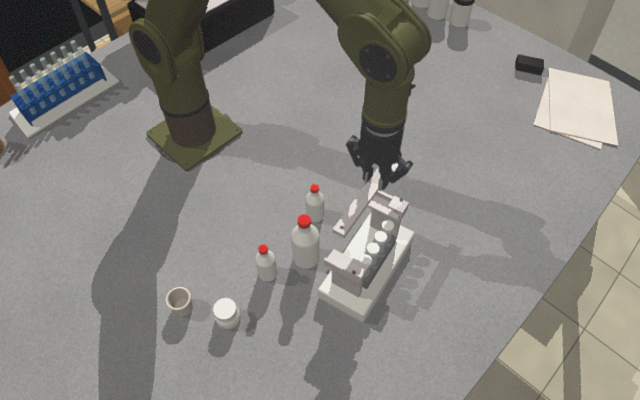

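View pics/wrist4.png

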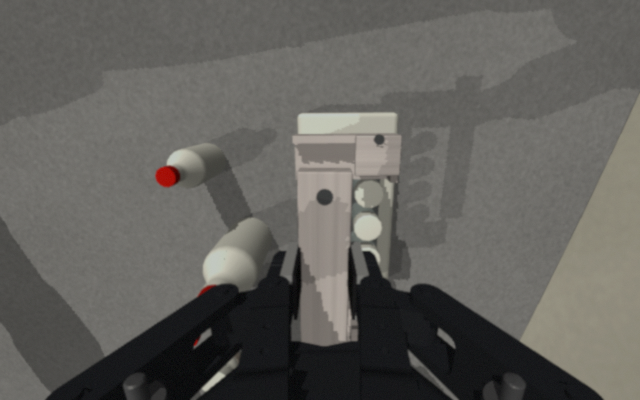

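The bar sits over the open front, and both ledges can be seen beside it. A small correction first, then I'll lower it.

Emit:
apply_moves:
  targets:
    - {"rx": 0,"ry": 0,"rz": -0.01,"x": -0.0033,"y": 0,"z": 0.01,"gripper": 0}
    - {"rx": 0,"ry": 0,"rz": 0,"x": 0,"y": 0,"z": 0.02,"gripper": 0}
    - {"rx": 0,"ry": 0,"rz": 0,"x": 0,"y": 0,"z": 0.02,"gripper": 0}
    - {"rx": 0,"ry": 0,"rz": 0,"x": 0,"y": 0,"z": 0.02,"gripper": 0}
    - {"rx": 0,"ry": 0,"rz": 0,"x": 0,"y": 0,"z": 0.015,"gripper": 0}
    - {"rx": 0,"ry": 0,"rz": 0,"x": 0,"y": 0,"z": 0.008,"gripper": 0}
    - {"rx": 0,"ry": 0,"rz": 0,"x": 0,"y": 0,"z": 0.005,"gripper": 0}
    - {"rx": 0,"ry": 0,"rz": 0,"x": 0,"y": 0,"z": 0.003,"gripper": 0}
    - {"rx": 0,"ry": 0,"rz": 0,"x": 0,"y": 0,"z": 0,"gripper": 0}
    - {"rx": 0,"ry": 0,"rz": 0,"x": 0,"y": 0,"z": 0,"gripper": 0}

```text
clock: 8.3
position: [0.6129, 0.0556, 0.1609]
eef_rot: [[-0.214, 0.977, 0.001], [0.977, 0.214, 0.0], [-0.0, 0.001, -1.0]]
force: [-0.4, -0.5, -2.1]
finger_gap: 0.278
grip_force: 78.9
```

Emit:
apply_moves:
  targets:
    - {"rx": 0,"ry": 0,"rz": 0,"x": 0,"y": 0,"z": 0.0015,"gripper": 0}
    - {"rx": 0,"ry": 0,"rz": 0,"x": 0,"y": 0,"z": 0,"gripper": 0}

```text
clock: 8.5
position: [0.6126, 0.0556, 0.159]
eef_rot: [[-0.214, 0.977, 0.0], [0.977, 0.214, 0.0], [0.0, 0.0, -1.0]]
force: [0.7, 1.0, -2.7]
finger_gap: 0.277
grip_force: 78.9
```

Emit:
apply_moves:
  targets:
    - {"rx": 0,"ry": 0,"rz": 0,"x": 0,"y": -0.001,"z": 0.0015,"gripper": 0}
    - {"rx": 0,"ry": 0,"rz": 0,"x": 0,"y": 0,"z": 0.0015,"gripper": 0}
    - {"rx": 0,"ry": 0,"rz": 0,"x": 0,"y": 0,"z": 0,"gripper": 0}

```text
clock: 8.8
position: [0.6113, 0.0553, 0.1555]
eef_rot: [[-0.214, 0.977, -0.0], [0.977, 0.214, -0.0], [0.0, -0.0, -1.0]]
force: [0.1, 0.2, -2.9]
finger_gap: 0.277
grip_force: 78.9
```

Emit:
apply_moves:
  targets:
    - {"rx": 0,"ry": 0,"rz": 0,"x": 0,"y": 0,"z": 0.001,"gripper": 0}
    - {"rx": 0,"ry": 0,"rz": 0,"x": 0,"y": 0,"z": 0,"gripper": 0}

```text
clock: 9.0
position: [0.6114, 0.0553, 0.1546]
eef_rot: [[-0.214, 0.977, -0.0], [0.977, 0.214, 0.0], [0.0, -0.0, -1.0]]
force: [-0.5, 0.4, -1.7]
finger_gap: 0.277
grip_force: 78.9
```

```bash
python3 - <<'E'
from m import *
f=grab('scene','s5.png'); P=cloud(f)
ex=np.array([.9763,.2164]);ey=np.array([-.2164,.9763])
np.save('s5.npy',P)
X=P[...,:2]@ex-.636; Y=P[...,:2]@ey+.124; Z=P[...,2]
for a in np.arange(-.1,.11,.02):
    k=(abs(Y-a)<.01)&(X>-.045)&(X<-.005)&(Z>.15)&(Z<.19)
    if k.any(): print(round(a,2),k.sum(),np.percentile(Z[k],[10,50,90]).round(4),np.percentile(X[k],[2,50,98]).round(4))
E
```

```text
-0.1 144 [0.1521 0.158  0.1613] [-0.0443 -0.0258 -0.0069]
-0.08 114 [0.1547 0.1577 0.1595] [-0.0402 -0.0264 -0.0148]
-0.06 114 [0.1552 0.1577 0.1599] [-0.0399 -0.0268 -0.0146]
-0.04 110 [0.1551 0.1576 0.1599] [-0.04   -0.0261 -0.0143]
-0.02 109 [0.1556 0.158  0.1598] [-0.0399 -0.0268 -0.0144]
0.0 102 [0.1556 0.1581 0.1602] [-0.0398 -0.0262 -0.0144]
0.02 103 [0.1553 0.1577 0.16  ] [-0.04   -0.0254 -0.014 ]
0.04 177 [0.1563 0.1611 0.184 ] [-0.0441 -0.0293 -0.0059]
0.06 58 [0.157  0.1588 0.1729] [-0.0411 -0.0344 -0.0241]
0.08 5 [0.1575 0.1585 0.16  ] [-0.0397 -0.0377 -0.0367]
0.1 9 [0.1511 0.1538 0.1569] [-0.0146 -0.0114 -0.0059]
```

Emit:
apply_moves:
  targets:
    - {"rx": 0,"ry": 0,"rz": 0,"x": 0,"y": 0,"z": 0.0008,"gripper": 0}
    - {"rx": 0,"ry": 0,"rz": 0,"x": 0,"y": 0,"z": 0,"gripper": 0}

```text
clock: 9.25
position: [0.6116, 0.0554, 0.154]
eef_rot: [[-0.214, 0.977, 0.0], [0.977, 0.214, 0.0], [-0.0, 0.0, -1.0]]
force: [0.4, 0.2, -0.8]
finger_gap: 0.279
grip_force: 79.0
```

Emit:
apply_moves:
  targets:
    - {"rx": 0,"ry": 0,"rz": 0,"x": 0,"y": 0,"z": 0.0006,"gripper": 0}
    - {"rx": 0,"ry": 0,"rz": 0,"x": 0,"y": 0,"z": 0,"gripper": 0}

```text
clock: 9.45
position: [0.6116, 0.0554, 0.1538]
eef_rot: [[-0.214, 0.977, 0.0], [0.977, 0.214, 0.0], [0.0, 0.0, -1.0]]
force: [-1.1, 0.2, 2.2]
finger_gap: 0.276
grip_force: 79.5
```

Force reads upward, so the bar is resting on the ledges. I'll release it.

Emit:
apply_moves:
  squeeze: 20
  targets:
    - {"rx": 0,"ry": 0,"rz": 0,"x": 0,"y": 0,"z": 0,"gripper": 0.28}
    - {"rx": 0,"ry": 0,"rz": 0,"x": 0,"y": 0,"z": 0,"gripper": 0.32}
    - {"rx": 0,"ry": 0,"rz": 0,"x": 0,"y": 0,"z": 0,"gripper": 0.4}
    - {"rx": 0,"ry": 0,"rz": 0,"x": 0,"y": 0,"z": 0,"gripper": 0.5}
    - {"rx": 0,"ry": 0,"rz": 0,"x": 0,"y": 0,"z": 0,"gripper": 0.5}
    - {"rx": 0,"ry": 0,"rz": 0,"x": 0,"y": 0,"z": -0.005,"gripper": 0.5}
    - {"rx": 0,"ry": 0,"rz": 0,"x": 0,"y": 0,"z": -0.02,"gripper": 0.5}
    - {"rx": 0,"ry": 0,"rz": 0,"x": 0,"y": 0,"z": -0.03,"gripper": 0.5}
    - {"rx": 0,"ry": 0,"rz": 0,"x": 0,"y": 0,"z": -0.03,"gripper": 0.5}
    - {"rx": 0,"ry": 0,"rz": 0,"x": 0,"y": 0,"z": -0.02,"gripper": 0.5}
    - {"rx": 0,"ry": 0,"rz": 0,"x": 0,"y": 0,"z": 0,"gripper": 0.5}

```text
clock: 10.55
position: [0.6136, 0.0555, 0.2619]
eef_rot: [[-0.214, 0.977, 0.007], [0.977, 0.214, 0.001], [-0.001, 0.007, -1.0]]
force: [0.6, -0.8, -0.4]
finger_gap: 0.499
grip_force: 0.0
```

```bash
cat > br.py <<'E'
from m import *
import sys
f=grab('scene',sys.argv[1]); P=cloud(f)
ex=np.array([.9763,.2164]);ey=np.array([-.2164,.9763])
X=P[...,:2]@ex-.636; Y=P[...,:2]@ey+.124; Z=P[...,2]
x0=float(sys.argv[2])
k=(abs(X-x0)<.03)&(abs(Y)<.098)&(Z>.1535)&(Z<.161)
print(rect(np.c_[X[k],Y[k]]))
for a in np.arange(-.1,.11,.02):
    q=k&(abs(Y-a)<.01)
    if q.any(): print(round(a,2),q.sum(),np.percentile(Z[q],[10,50,90]).round(4),np.percentile(X[q],[2,50,98]).round(4))
E
python3 br.py s6.png -.027
python3 plan.py .5 0 .2 102.5
```

```text
(array([-27. ,  -0.6]), array([193. ,  27.4]), 89.6)
-0.1 42 [0.1544 0.1564 0.1583] [-0.04   -0.0256 -0.0145]
-0.08 113 [0.1555 0.1574 0.1592] [-0.0396 -0.027  -0.0147]
-0.06 101 [0.1556 0.1572 0.1593] [-0.0395 -0.0268 -0.0141]
-0.04 107 [0.1558 0.1575 0.1596] [-0.0396 -0.0273 -0.0146]
-0.02 98 [0.1553 0.1573 0.1593] [-0.0396 -0.0276 -0.0144]
0.0 101 [0.1552 0.1578 0.1594] [-0.0398 -0.0255 -0.0141]
0.02 96 [0.1554 0.1574 0.1595] [-0.0392 -0.0269 -0.014 ]
0.04 94 [0.1559 0.1576 0.1597] [-0.039  -0.0257 -0.0138]
0.06 89 [0.1551 0.1571 0.1594] [-0.0391 -0.0264 -0.0139]
0.08 86 [0.1556 0.1577 0.1595] [-0.0384 -0.0258 -0.014 ]
0.1 21 [0.1555 0.1572 0.1594] [-0.0384 -0.0245 -0.0145]
t 10.6 pos [0.6124 0.0554 0.2599] gap 0.5010181047641851 F [-0.   0.5 -0.8] grip 0.0
rotvec [ 0.0025  0.0029 -1.5731] shift now [-0.03   -0.1218  0.0595] after turn [ 0.1217 -0.0298  0.0599] j7 [-0.17  0.65  0.    1.58 -0.    0.91  0.05]
```

View pics/s6.png

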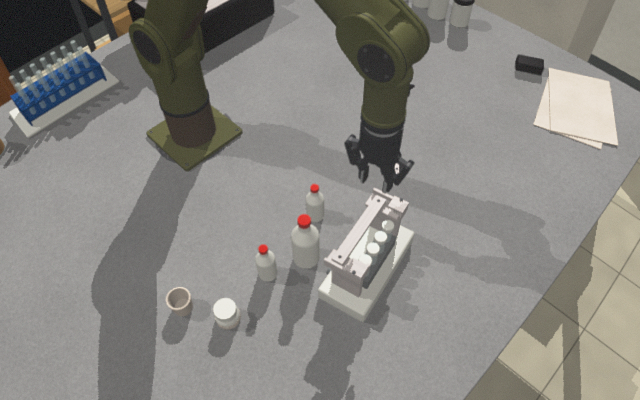

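The bar lies square across both ledges at rack (-27, -0.6) mm and has been let go. Next I turn the gripper 90° and go behind the bar, so that both open fingertips push it.

Emit:
apply_moves:
  targets:
    - {"rx": 0,"ry": 0,"rz": 0,"x": -0.0227,"y": -0.02,"z": 0,"gripper": 0.8}
    - {"rx": 0,"ry": 0,"rz": -0.143,"x": -0.023,"y": -0.02,"z": 0,"gripper": 0.8}
    - {"rx": 0,"ry": 0,"rz": -0.143,"x": 0,"y": 0,"z": 0,"gripper": 0.8}
    - {"rx": 0,"ry": 0,"rz": -0.143,"x": 0,"y": 0,"z": 0,"gripper": 0.8}
    - {"rx": 0,"ry": 0,"rz": -0.143,"x": 0,"y": 0,"z": 0,"gripper": 0.8}
    - {"rx": 0,"ry": 0,"rz": -0.143,"x": 0,"y": 0,"z": 0,"gripper": 0.8}
    - {"rx": 0,"ry": 0,"rz": -0.143,"x": 0,"y": 0,"z": 0,"gripper": 0.8}
    - {"rx": 0,"ry": 0,"rz": -0.143,"x": 0,"y": 0,"z": 0,"gripper": 0.8}
    - {"rx": 0,"ry": 0,"rz": -0.143,"x": 0,"y": 0,"z": 0,"gripper": 0.8}
    - {"rx": 0,"ry": 0,"rz": -0.143,"x": 0,"y": 0,"z": 0,"gripper": 0.8}
    - {"rx": 0,"ry": 0,"rz": -0.143,"x": 0,"y": 0,"z": 0,"gripper": 0.8}
    - {"rx": 0,"ry": 0,"rz": -0.143,"x": 0,"y": 0,"z": 0,"gripper": 0.8}

```text
clock: 11.8
position: [0.5812, 0.0021, 0.2569]
eef_rot: [[-0.975, -0.223, -0.003], [-0.223, 0.975, 0.0], [0.003, 0.001, -1.0]]
force: [0.2, 0.4, 0.3]
finger_gap: 0.8
grip_force: 0.0
```

Emit:
apply_moves:
  targets:
    - {"rx": 0,"ry": 0,"rz": 0,"x": 0,"y": 0,"z": 0,"gripper": 0.8}
    - {"rx": 0,"ry": 0,"rz": 0,"x": 0,"y": 0,"z": 0,"gripper": 0.8}

```text
clock: 12.0
position: [0.5816, 0.002, 0.2574]
eef_rot: [[-0.977, -0.213, -0.002], [-0.213, 0.977, 0.0], [0.002, 0.001, -1.0]]
force: [-0.4, -0.9, 0.0]
finger_gap: 0.807
grip_force: 0.0
```

```bash
python3 plan.py .5833 .0023 .147 102.5
```

```text
t 12.0 pos [0.5816 0.002  0.2574] gap 0.8069949644588529 F [-0.4 -0.9  0. ] grip 0.0
rotvec [ 0.0008 -0.0018 -0.0033] shift now [-0.0019 -0.0002  0.1104] after turn [-1.700e-03 -1.000e-04  1.104e-01] j7 [ 0.19  0.64 -0.46  1.67  0.34  0.92  1.38]
```

Emit:
apply_moves:
  targets:
    - {"rx": 0,"ry": 0,"rz": -0.003,"x": 0,"y": 0,"z": 0.02,"gripper": 0.8}
    - {"rx": 0,"ry": 0,"rz": 0,"x": 0,"y": 0,"z": 0.025,"gripper": 0.8}
    - {"rx": 0,"ry": 0,"rz": 0,"x": 0,"y": 0,"z": 0.025,"gripper": 0.8}
    - {"rx": 0,"ry": 0,"rz": 0,"x": 0,"y": 0,"z": 0.02,"gripper": 0.8}
    - {"rx": 0,"ry": 0,"rz": 0,"x": 0,"y": 0,"z": 0.015,"gripper": 0.8}
    - {"rx": 0,"ry": 0,"rz": 0,"x": 0,"y": 0,"z": 0.005,"gripper": 0.8}
    - {"rx": 0,"ry": 0,"rz": 0,"x": 0,"y": 0,"z": 0,"gripper": 0.8}
    - {"rx": 0,"ry": 0,"rz": 0,"x": 0,"y": 0,"z": 0,"gripper": 0.8}

```text
clock: 12.8
position: [0.5827, 0.0024, 0.149]
eef_rot: [[-0.976, -0.219, 0.001], [-0.219, 0.976, 0.0], [-0.001, -0.0, -1.0]]
force: [-0.8, 0.5, 0.1]
finger_gap: 0.8
grip_force: 0.0
```

```bash
python3 br.py s7.png -.027 | head -1; python3 plan.py .5833 .0023 .147 102.5
```

```text
(array([-35.2,  -0.6]), array([193. ,  43.4]), 89.5)
t 12.85 pos [0.5829 0.0023 0.1492] gap 0.8006577972483352 F [-0.   0.8 -0.3] grip 0.0
rotvec [-0.0002  0.0016  0.0024] shift now [-0.0004 -0.0001  0.0022] after turn [-0.0004 -0.0001  0.0022] j7 [ 0.14  0.77 -0.39  1.77  0.44  0.68  1.3 ]
```

View pics/s7.png

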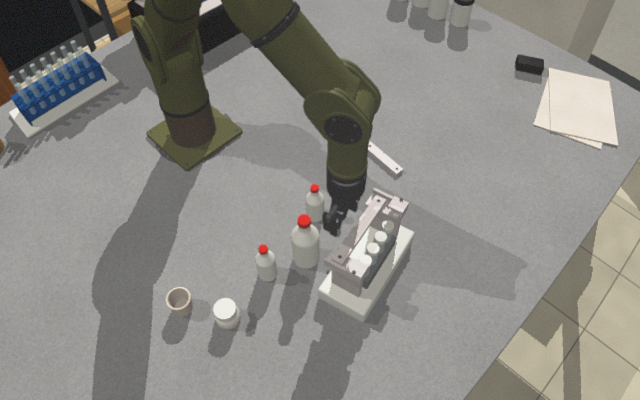

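The fingers stand between the large bottle (305,240) and the bar, just in front of it. I'll push gently.

Emit:
apply_moves:
  targets:
    - {"rx": 0,"ry": 0,"rz": 0.002,"x": -0.005,"y": 0,"z": 0.002,"gripper": 0.8}
    - {"rx": 0,"ry": 0,"rz": 0,"x": -0.005,"y": 0,"z": 0,"gripper": 0.8}
    - {"rx": 0,"ry": 0,"rz": 0,"x": -0.004,"y": 0,"z": 0,"gripper": 0.8}
    - {"rx": 0,"ry": 0,"rz": 0,"x": -0.004,"y": 0,"z": 0,"gripper": 0.8}
    - {"rx": 0,"ry": 0,"rz": 0,"x": -0.004,"y": 0,"z": 0,"gripper": 0.8}
    - {"rx": 0,"ry": 0,"rz": 0,"x": -0.004,"y": 0,"z": 0,"gripper": 0.8}
    - {"rx": 0,"ry": 0,"rz": 0,"x": -0.004,"y": 0,"z": 0,"gripper": 0.8}

```text
clock: 13.55
position: [0.6117, 0.0087, 0.1463]
eef_rot: [[-0.976, -0.218, -0.0], [-0.218, 0.976, -0.0], [0.0, 0.0, -1.0]]
force: [-2.7, -0.4, 1.3]
finger_gap: 0.803
grip_force: 1.1
```

```bash
python3 br.py s8.png -.01; python3 plan.py .5833 .0023 .147 102.5
```

```text
(array([-19.5,  -0. ]), array([191.2,  39.9]), 89.8)
-0.1 29 [0.1548 0.1565 0.1586] [-0.0245 -0.0152 -0.0042]
-0.08 93 [0.1554 0.1578 0.1598] [-0.025  -0.014  -0.0038]
-0.06 108 [0.1553 0.1573 0.159 ] [-0.0252 -0.0122  0.    ]
-0.04 119 [0.1552 0.1576 0.1597] [-0.0347 -0.0142  0.0001]
-0.02 102 [0.1552 0.1575 0.1593] [-0.0253 -0.0121  0.0001]
0.0 97 [0.1548 0.1573 0.159 ] [-0.0249 -0.0133 -0.0001]
0.02 98 [0.1553 0.1574 0.1589] [-0.0254 -0.0124 -0.0003]
0.04 109 [0.1552 0.1574 0.1595] [-0.035  -0.0148 -0.0006]
0.06 88 [0.155  0.1576 0.1597] [-0.0253 -0.012   0.0001]
0.08 78 [0.1552 0.1574 0.1595] [-0.0256 -0.0126 -0.0009]
0.1 20 [0.1555 0.1569 0.1586] [-0.0257 -0.0159 -0.0039]
t 13.6 pos [0.6128 0.0091 0.1463] gap 0.803534099653158 F [ 0.6 -0.  -1.6] grip 0.43506915085799847
rotvec [0.0003 0.0017 0.0012] shift now [ 0.0303 -0.0002 -0.0007] after turn [ 0.0303 -0.0002 -0.0007] j7 [ 0.13  0.81 -0.4   1.68  0.43  0.73  1.31]
```

Emit:
apply_moves:
  targets:
    - {"rx": 0,"ry": 0,"rz": 0,"x": -0.004,"y": 0,"z": 0,"gripper": 0.8}
    - {"rx": 0,"ry": 0,"rz": 0,"x": -0.004,"y": 0,"z": 0,"gripper": 0.8}
    - {"rx": 0,"ry": 0,"rz": 0,"x": -0.004,"y": 0,"z": 0,"gripper": 0.8}
    - {"rx": 0,"ry": 0,"rz": 0,"x": -0.004,"y": 0,"z": 0,"gripper": 0.8}
    - {"rx": 0,"ry": 0,"rz": 0,"x": -0.004,"y": 0,"z": 0,"gripper": 0.8}
    - {"rx": 0,"ry": 0,"rz": 0,"x": -0.003,"y": 0,"z": 0,"gripper": 0.8}
    - {"rx": 0,"ry": 0,"rz": 0,"x": -0.002,"y": 0,"z": 0,"gripper": 0.8}

```text
clock: 14.3
position: [0.6364, 0.0143, 0.1463]
eef_rot: [[-0.976, -0.217, 0.0], [-0.217, 0.976, 0.0], [-0.0, 0.0, -1.0]]
force: [-1.4, -0.5, 0.2]
finger_gap: 0.799
grip_force: 1.0
```

Emit:
apply_moves:
  targets:
    - {"rx": 0,"ry": 0,"rz": 0,"x": -0.0015,"y": 0,"z": 0,"gripper": 0.8}
    - {"rx": 0,"ry": 0,"rz": 0,"x": -0.001,"y": 0,"z": 0,"gripper": 0.8}

```text
clock: 14.5
position: [0.6385, 0.0147, 0.1464]
eef_rot: [[-0.976, -0.217, 0.0], [-0.217, 0.976, 0.0], [-0.0, 0.0, -1.0]]
force: [-1.2, -0.1, -0.4]
finger_gap: 0.799
grip_force: 0.7
```

Emit:
apply_moves:
  targets:
    - {"rx": 0,"ry": 0,"rz": 0,"x": -0.001,"y": 0,"z": 0,"gripper": 0.8}
    - {"rx": 0,"ry": 0,"rz": 0,"x": 0,"y": 0,"z": 0,"gripper": 0.8}

```text
clock: 14.7
position: [0.6393, 0.0149, 0.1464]
eef_rot: [[-0.976, -0.217, -0.0], [-0.217, 0.976, 0.0], [0.0, 0.0, -1.0]]
force: [-1.2, 0.1, -0.3]
finger_gap: 0.8
grip_force: 0.7
```

```bash
python3 br.py s9.png .015; python3 plan.py .5833 .0023 .147 102.5
```

```text
(array([11.1, -1.9]), array([ 48.3, 188.1]), 0.0)
-0.1 2 [0.1588 0.1589 0.1591] [0.0346 0.0348 0.035 ]
-0.08 9 [0.1549 0.1577 0.1597] [0.0219 0.0347 0.0352]
-0.06 108 [0.1552 0.1572 0.1592] [0.0036 0.0157 0.0305]
-0.04 126 [0.1555 0.1577 0.1597] [-0.0082  0.0144  0.0283]
-0.02 108 [0.1556 0.1573 0.1594] [0.0029 0.016  0.0287]
0.0 98 [0.1557 0.1576 0.159 ] [0.0029 0.0153 0.0284]
0.02 98 [0.1553 0.1574 0.1597] [0.0034 0.0164 0.0286]
0.04 109 [0.1548 0.1572 0.1592] [-0.0031  0.0151  0.0286]
0.06 100 [0.1559 0.1579 0.1599] [0.0029 0.0169 0.0326]
0.08 41 [0.1557 0.1579 0.1594] [0.0039 0.0188 0.0349]
0.1 1 [0.1578 0.1578 0.1578] [0.035 0.035 0.035]
t 14.75 pos [0.6393 0.0149 0.1464] gap 0.7968478218141252 F [-1.3 -1.6 -0.5] grip 0.6338809244334698
rotvec [0.0002 0.0001 0.0009] shift now [ 0.0574 -0.0001 -0.0006] after turn [ 0.0574 -0.0002 -0.0006] j7 [ 0.12  0.84 -0.4   1.59  0.42  0.79  1.33]
```

Nearly home (x is about 15.5–16). I'll keep going in small steps until the force rises.

Emit:
apply_moves:
  targets:
    - {"rx": 0,"ry": 0,"rz": 0,"x": -0.001,"y": 0,"z": 0,"gripper": 0.8}
    - {"rx": 0,"ry": 0,"rz": 0,"x": 0,"y": 0,"z": 0,"gripper": 0.8}

```text
clock: 14.95
position: [0.6394, 0.0149, 0.1463]
eef_rot: [[-0.976, -0.217, -0.002], [-0.217, 0.976, -0.0], [0.002, -0.0, -1.0]]
force: [-4.5, -1.3, 2.8]
finger_gap: 0.806
grip_force: 2.3
```

Emit:
apply_moves:
  targets:
    - {"rx": 0,"ry": 0,"rz": 0,"x": -0.001,"y": 0,"z": 0,"gripper": 0.8}
    - {"rx": 0,"ry": 0,"rz": 0,"x": 0,"y": 0,"z": 0,"gripper": 0.8}

```text
clock: 15.15
position: [0.6394, 0.0149, 0.1463]
eef_rot: [[-0.976, -0.217, -0.004], [-0.217, 0.976, -0.001], [0.004, -0.0, -1.0]]
force: [-7.5, -1.0, 4.0]
finger_gap: 0.797
grip_force: 3.5
```

Emit:
apply_moves:
  targets:
    - {"rx": 0,"ry": 0,"rz": 0,"x": -0.001,"y": 0,"z": 0,"gripper": 0.8}
    - {"rx": 0,"ry": 0,"rz": 0,"x": 0,"y": 0,"z": 0,"gripper": 0.8}

```text
clock: 15.35
position: [0.6394, 0.0149, 0.1463]
eef_rot: [[-0.976, -0.217, -0.006], [-0.217, 0.976, -0.002], [0.006, -0.0, -1.0]]
force: [-9.2, -0.9, 6.6]
finger_gap: 0.797
grip_force: 4.6
```

It's against the stops: the pose has stopped moving and the force is rising. I'll back off and lift clear.

Emit:
apply_moves:
  targets:
    - {"rx": 0,"ry": 0,"rz": 0,"x": 0.003,"y": 0,"z": 0,"gripper": 0.8}
    - {"rx": 0,"ry": 0,"rz": 0,"x": 0.01,"y": 0,"z": 0,"gripper": 0.8}
    - {"rx": 0,"ry": 0,"rz": 0,"x": 0.02,"y": 0,"z": 0,"gripper": 0.8}
    - {"rx": 0,"ry": 0,"rz": 0,"x": 0.02,"y": 0,"z": 0,"gripper": 0.8}
    - {"rx": 0,"ry": 0,"rz": 0,"x": 0.005,"y": 0,"z": -0.02,"gripper": 0.8}
    - {"rx": 0,"ry": 0,"rz": 0,"x": 0,"y": 0,"z": -0.03,"gripper": 0.8}
    - {"rx": 0,"ry": 0,"rz": 0,"x": 0,"y": 0,"z": -0.03,"gripper": 0.8}
    - {"rx": 0,"ry": 0,"rz": 0,"x": 0,"y": 0,"z": -0.03,"gripper": 0.8}
    - {"rx": 0,"ry": 0,"rz": 0,"x": 0,"y": 0,"z": -0.01,"gripper": 0.8}
    - {"rx": 0,"ry": 0,"rz": 0,"x": 0,"y": 0,"z": 0,"gripper": 0.8}
    - {"rx": 0,"ry": 0,"rz": 0,"x": 0,"y": 0,"z": 0,"gripper": 0.8}

```text
clock: 16.45
position: [0.5854, 0.0027, 0.2654]
eef_rot: [[-0.976, -0.218, -0.001], [-0.218, 0.976, -0.0], [0.001, 0.0, -1.0]]
force: [0.2, 0.0, -1.0]
finger_gap: 0.8
grip_force: 0.0
```

```bash
python3 br.py s10.png .015; python3 plan.py .5833 .0023 .147 102.5
python3 - <<'E'
from m import *
P=cloud(grab('scene'));
for n,c,z0,z1,r in(('jar',(.511,-.291),.045,.065,.05),('cru',(.416,-.347),.04,.06,.05),('bottle',(.525,-.058),.1,.2,.05)): print(n,rect(sel(P,c,r,z0,z1)))
E
```

```text
(array([18.7, -1.6]), array([187.2,  33. ]), 90.0)
-0.1 1 [0.1573 0.1573 0.1573] [0.0347 0.0347 0.0347]
-0.08 12 [0.1559 0.1586 0.1605] [0.0128 0.035  0.0352]
-0.06 109 [0.1548 0.1572 0.1592] [0.0035 0.0162 0.0316]
-0.04 104 [0.1556 0.1574 0.1593] [0.0036 0.0161 0.0288]
-0.02 106 [0.1555 0.1573 0.159 ] [0.0032 0.0161 0.0286]
0.0 101 [0.1553 0.1575 0.1599] [0.003  0.0154 0.0289]
0.02 102 [0.1554 0.1575 0.1591] [0.0033 0.0164 0.029 ]
0.04 92 [0.1553 0.1578 0.1597] [0.0036 0.0165 0.0285]
0.06 97 [0.1557 0.1575 0.1594] [0.0039 0.0166 0.0328]
0.08 49 [0.1551 0.1574 0.1606] [0.0034 0.0193 0.0352]
0.1 1 [0.1583 0.1583 0.1583] [0.0351 0.0351 0.0351]
t 16.5 pos [0.585  0.0027 0.2649] gap 0.7964390456804529 F [ 1.  -0.2  0.4] grip 0.0
rotvec [ 0.0002 -0.002   0.0012] shift now [ 0.0016 -0.      0.1179] after turn [ 0.0018 -0.      0.1179] j7 [ 0.19  0.63 -0.47  1.65  0.34  0.94  1.39]
jar (array([ 512.7, -292.3]), array([47.6, 49.2]), 14.0)
cru (array([ 417.6, -348.7]), array([52.6, 56. ]), 68.9)
bottle (array([528.8, -63.7]), array([60.8, 54.3]), 51.2)
```

View pics/s10.png

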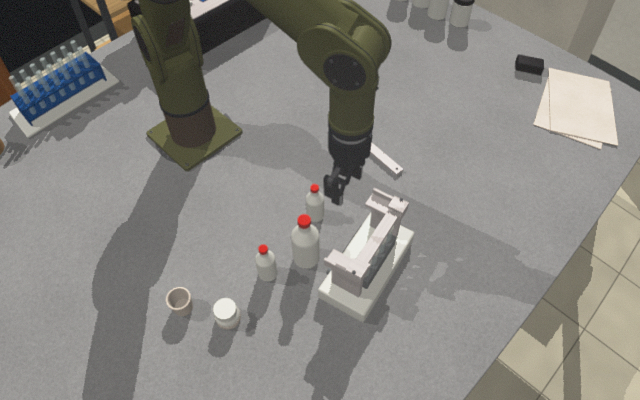

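The bar is under both keepers, square and home (rear edge at x 3.3 mm along its whole length). The arm is clear and nothing else has moved.

```bash
python3 -c "
from cell import robot
print(robot.sign_off())"
```

```text
the job is handed in; nothing more can be done
None
```

I laid the long bar across the front ledges, let go, pushed it under both keepers against the back stops and handed the job in at about 16.5 s. It measured square to the stops, and the jar, crucible and wash bottle hadn't moved (the short bar I checked only by eye); the hand-in returned no verdict.

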